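Load the riveting fixture and secure the panels

ROBOT

A 6-joint arm with a two-finger parallel gripper is mounted at the origin on the work surface. World frame = base frame: x ahead of the robot, y to its left, z up, the work surface at z = 0. Lengths are in m, angles in degrees, forces in N, time in s.
With the tool pointing down it reaches from about 0.375 to 0.75 m from the base axis. Payload 9 kg.
Tool frame: the origin (TCP) lies midway between the tips of the shut fingers; the grasp point (between the pads) lies 19 mm behind it (robot.hold_point_z is the distance from the TCP to the grasp point, in m); z points along the fingers, y is the line along which they close (so a half turn about z gives the same grasp; the last joint's range is limited). The gripper opens to 85 mm and grips with 20 to 120 N. Pads are 22 mm wide; open, the fingers measure 114 mm over their backs; the gripper's body (76 mm by 85 mm) begins 54 mm behind the grasp point. The pads swing forward as they close: fully open they stand 13 mm farther back than shut.
Start: joints at [62.183, 5.964, 5.575, 89.605, 0, 77.527], TCP at [0.159, 0.579, 0.231] pointing down, gripper open.
Joint ranges: [-171.21, 171.21], [-48.23, 106.86], [-62.78, 66.21], [-105.2, 120.99], [-86.42, 89.51], [-180, 180]. Speed limits (degrees/s): [127.2, 127.2, 147.25, 180, 180, 180].

INTERFACE

Orientations are given as [roll, pitch, yaw] about the fixed x, y, z axes, in that order (R = Rz(yaw) Ry(pitch) Rx(roll)).
In Python, from plant import robot, fingers, grab_frame, get_calibration, cut_out, mark_of gives the robot as it stands. Calls block until the motion is done:
- robot.move_pose(position, orientation): joint-space move of the TCP to a pose.
- robot.line_to(position, vel=0.15, rotation=None, guard=None): straight line of the TCP; rotation=None keeps the orientation; vel is the mean speed in m/s. With guard (N) it stops when the force on the tool has changed by that much, and returns True; else False.
- robot.goto_joints(angles): joint-space move.
- fingers.set_gripper(opening): finger opening in m; the grip force is fixed at half the most; returns when the fingers have stopped.
- robot.pause(seconds).
- robot.ik(position, orientation): joint angles nearest the present ones, or None.
- grab_frame(name): name is "side" or "top"; returns the picture (384x512x3 uint8, blue, green, red); there is no depth.
- get_calibration(name): a dict with "vertical_fov" (degrees; the focal length in pixels is half the picture's height over the tangent of half this angle, whatever the lens; pixels are square), "cx", "cy" (the principal point, pixels), "k1" (the pictures are not rectified: a ray, as slopes to the right and down, at radius r is drawn at 1 + k1 r^2 times it, then the intrinsics apply), "rvec" (rotation vector, rad) and "tvec" (3), from world to camera coordinates, as OpenCV has them. Camera axes: x right, y down, z forward; pixel columns grow to the right and rows downward; lengths in m; the calibration is good to about 2 mm. A picture is of the moment at which its call begins. get_calibration takes no time and is no camera call.
A pose or a line that the arm cannot do raises robot.IKError and nothing moves.
- robot.job_done(): hands the job in; it is judged then, once.
Trained networks look in the newest picture that a camera, given by its name, has taken for a name from the list of things; names that differ only in an ending like _2 or _b are one class to them, and where a whole thing is asked for, a point or a joint stands for the part that bears it (a point fixed in the world has none). Each returns a list of dicts, best first, with "confidence" (0 to 1); they miss things now and then, are a little off and sometimes report something else, mostly with a low value. They report only what shows in the picture. A call takes as long as a camera call.
- cut_out(camera, target): "pixels" (384x512 bool, what is visible of it) and "uv" ([column, row] in pixels, amid what is visible of it).
- mark_of(camera, target): "uv" ([column, row] in pixels: a listed point, or the origin of a listed thing).
Readings, each from a call of its own:
- robot.get_time(): time.
- robot.get_q(): joint angles.
- robot.get_qvel(): joint speeds.
- robot.get_joint_torque(): joint torques, N m.
- robot.get_tool_pos(): TCP position.
- robot.get_tcp_rot(): TCP orientation.
- robot.get_ft_force(): force on the tool from outside, world axes, zero at the start.
- robot.get_torque(): the same for the moment, N m.
- robot.get_gripper_width(): finger opening in m.
- robot.get_gripper_force(): force on a finger pad.
Only numpy, scipy, OpenCV 4.12 (cv2) and the standard library are available. Lean on these libraries where they do the work, as an engineer would, in place of code of your own. Each camera call takes 0.05 s, during which the arm holds its last target. There are 200 camera calls.

TASK

Get the riveting fixture ready: clear the copper offcuts from its bays into the red scrap bin, slide each panel along the bench, without lifting or tipping it, into a bay of its own until it sits square and fully home against the back fence, and turn that bay's orange turnbutton fully closed in front of it. Open any turnbutton that stands in the way; leave the mug, the jar and the roll of tape where they stand.

Things in the scene. Friction and masses are not known exactly. Their poses are not given: they have to be found in the camera images.
- fixture: grey riveting fixture fixed to the bench, 524 mm wide (its y). Origin on the bench at the middle bay's centre; x points from the mouths into the bays (away from the robot), y left. Three bays, 160 mm apart, the bench as floor. Back fence 30 mm high, face at x = +45 mm. Guides 12 mm high between the bays: 116 mm apart from x = -30 mm inwards, widening to 150 mm at the mouth, x = -85 mm
- bay0 (a point): on the bench at the centre of the right bay (fixture y = -160 mm), axes as the fixture's: the place of a panel's origin when it is fully home against the back fence
- turn0 (a joint): orange turnbutton of the right bay: bar 12 mm wide, 62 mm long, 14 to 26 mm above the bench, on an upright pivot. 0 rad = closed: it points to fixture -y, barring the mouth 3.5 mm in front of a home panel's near edge. Grows as it opens, clockwise from above, to 1.65 rad: it points to the robot (fixture -x), beside the mouth. Stops at both ends, friction 0.15 N m, stays where left
- turn0_knob (a point): on the axis of the upright round black knob (16 mm across, 26 to 62 mm above the bench) on the right turnbutton's bar, 48 mm above the bench, 52 mm from the pivot; y axis along the bar, towards the pivot. The pivot is fixed at fixture x = -54.5 mm, 78 mm to +y of the bay's centre
- bay1 (a point): on the bench at the centre of the middle bay (fixture y = 0 mm), axes as the fixture's: the place of a panel's origin when it is fully home against the back fence
- turn1 (a joint): orange turnbutton of the middle bay: bar 12 mm wide, 62 mm long, 14 to 26 mm above the bench, on an upright pivot. 0 rad = closed: it points to fixture -y, barring the mouth 3.5 mm in front of a home panel's near edge. Grows as it opens, clockwise from above, to 1.65 rad: it points to the robot (fixture -x), beside the mouth. Stops at both ends, friction 0.15 N m, stays where left
- turn1_knob (a point): on the axis of the upright round black knob (16 mm across, 26 to 62 mm above the bench) on the middle turnbutton's bar, 48 mm above the bench, 52 mm from the pivot; y axis along the bar, towards the pivot. The pivot is fixed at fixture x = -54.5 mm, 78 mm to +y of the bay's centre
- bay2 (a point): on the bench at the centre of the left bay (fixture y = 160 mm), axes as the fixture's: the place of a panel's origin when it is fully home against the back fence
- turn2 (a joint): orange turnbutton of the left bay: bar 12 mm wide, 62 mm long, 14 to 26 mm above the bench, on an upright pivot. 0 rad = closed: it points to fixture -y, barring the mouth 3.5 mm in front of a home panel's near edge. Grows as it opens, clockwise from above, to 1.65 rad: it points to the robot (fixture -x), beside the mouth. Stops at both ends, friction 0.15 N m, stays where left
- turn2_knob (a point): on the axis of the upright round black knob (16 mm across, 26 to 62 mm above the bench) on the left turnbutton's bar, 48 mm above the bench, 52 mm from the pivot; y axis along the bar, towards the pivot. The pivot is fixed at fixture x = -54.5 mm, 78 mm to +y of the bay's centre
- panel0: workpiece panel: plywood block with a drilled aluminium sheet on top, 90 mm (its x) by 100 mm (its y) by 24 mm high, 0.25 to 0.5 kg, too wide to grip; origin at the centre of its underside; None when absent. All panels are alike and any bay will do; at the start they lie on the bench before the mouths, x roughly into the bays
- panel1: workpiece panel: plywood block with a drilled aluminium sheet on top, 90 mm (its x) by 100 mm (its y) by 24 mm high, 0.25 to 0.5 kg, too wide to grip; origin at the centre of its underside; None when absent. All panels are alike and any bay will do; at the start they lie on the bench before the mouths, x roughly into the bays
- panel2: workpiece panel: plywood block with a drilled aluminium sheet on top, 90 mm (its x) by 100 mm (its y) by 24 mm high, 0.25 to 0.5 kg, too wide to grip; origin at the centre of its underside; None when absent. All panels are alike and any bay will do; at the start they lie on the bench before the mouths, x roughly into the bays
- offcut0: offcut of square copper tube, 70 mm (its x) by 20 by 20 mm, 60 g, origin at the centre of its underside, lying in a bay at the start; None when absent
- offcut1: offcut of square copper tube, 70 mm (its x) by 20 by 20 mm, 60 g, origin at the centre of its underside, lying in a bay at the start; None when absent
- offcut2: offcut of square copper tube, 70 mm (its x) by 20 by 20 mm, 60 g, origin at the centre of its underside, lying in a bay at the start; None when absent
- bin: red open scrap bin fixed to the bench, 130 by 130 mm, 50 mm high, walls and floor 4 to 5 mm; origin at the centre of its underside. It stands at the left or right of the fixture
- mug: red mug, 76 mm across, 95 mm high, handle at its +y; origin at the underside; not part of the job, leave it alone
- jar: jar of rivets, 56 mm across, 60 mm high; origin at the underside; not part of the job, leave it alone
- tape: roll of blue tape, 90 mm across, 20 mm high, lying flat; origin at the underside; not part of the job, leave it alone

How it is judged (in metres and radians):
At the end, for the whole second after the job is handed in: Each panel present is flat, at rest, in its own bay: within 6 mm of fully home in depth, 14 mm of the bay's centre line, square within 0.08 rad, that bay's turnbutton within 0.2 rad of closed (along the panel's near edge). Each offcut present rests in the scrap bin (((x of panel0 in the frame of bay0 between -0.006 and 0.006 m and y of panel0 in the frame of bay0 between -0.014 and 0.014 m and angle between the y axis of panel0 and the y axis of bay0, either way round below 0.08 rad and angle between the y axis of turn0_knob and the y axis of panel0, either way round below 0.2 rad) or (x of panel0 in the frame of bay1 between -0.006 and 0.006 m and y of panel0 in the frame of bay1 between -0.014 and 0.014 m and angle between the y axis of panel0 and the y axis of bay1, either way round below 0.08 rad and angle between the y axis of turn1_knob and the y axis of panel0, either way round below 0.2 rad) or (x of panel0 in the frame of bay2 between -0.006 and 0.006 m and y of panel0 in the frame of bay2 between -0.014 and 0.014 m and angle between the y axis of panel0 and the y axis of bay2, either way round below 0.08 rad and angle between the y axis of turn2_knob and the y axis of panel0, either way round below 0.2 rad)) and height (world z) of each of panel0, panel1, panel2 below 0.006 m and linear speed of each of panel0, panel1, panel2 below 0.02 m/s and ((x of panel1 in the frame of bay0 between -0.006 and 0.006 m and y of panel1 in the frame of bay0 between -0.014 and 0.014 m and angle between the y axis of panel1 and the y axis of bay0, either way round below 0.08 rad and angle between the y axis of turn0_knob and the y axis of panel1, either way round below 0.2 rad) or (x of panel1 in the frame of bay1 between -0.006 and 0.006 m and y of panel1 in the frame of bay1 between -0.014 and 0.014 m and angle between the y axis of panel1 and the y axis of bay1, either way round below 0.08 rad and angle between the y axis of turn1_knob and the y axis of panel1, either way round below 0.2 rad) or (x of panel1 in the frame of bay2 between -0.006 and 0.006 m and y of panel1 in the frame of bay2 between -0.014 and 0.014 m and angle between the y axis of panel1 and the y axis of bay2, either way round below 0.08 rad and angle between the y axis of turn2_knob and the y axis of panel1, either way round below 0.2 rad)) and ((x of panel2 in the frame of bay0 between -0.006 and 0.006 m and y of panel2 in the frame of bay0 between -0.014 and 0.014 m and angle between the y axis of panel2 and the y axis of bay0, either way round below 0.08 rad and angle between the y axis of turn0_knob and the y axis of panel2, either way round below 0.2 rad) or (x of panel2 in the frame of bay1 between -0.006 and 0.006 m and y of panel2 in the frame of bay1 between -0.014 and 0.014 m and angle between the y axis of panel2 and the y axis of bay1, either way round below 0.08 rad and angle between the y axis of turn1_knob and the y axis of panel2, either way round below 0.2 rad) or (x of panel2 in the frame of bay2 between -0.006 and 0.006 m and y of panel2 in the frame of bay2 between -0.014 and 0.014 m and angle between the y axis of panel2 and the y axis of bay2, either way round below 0.08 rad and angle between the y axis of turn2_knob and the y axis of panel2, either way round below 0.2 rad)) and x of offcut0 in the frame of bin between -0.066 and 0.066 m and y of offcut0 in the frame of bin between -0.066 and 0.066 m and z of each of offcut0, offcut1, offcut2 in the frame of bin below 0.055 m and linear speed of each of offcut0, offcut1, offcut2 below 0.03 m/s and x of offcut1 in the frame of bin between -0.066 and 0.066 m and y of offcut1 in the frame of bin between -0.066 and 0.066 m and x of offcut2 in the frame of bin between -0.066 and 0.066 m and y of offcut2 in the frame of bin between -0.066 and 0.066 m); the robot touches nothing.
It fails at once if a panel is lifted off the bench by more than 30 mm or tipped by more than 30 degrees (height (world z) of any of panel0, panel1, panel2 above 0.03 m or angle between any of panel0, panel1, panel2's own z axis and vertical above 0.52 rad).
It fails at once if the mug, jar or tape is moved by more than 30 mm (distance of any of mug, jar, tape from where it was at the start of the episode above 0.03 m).
Of panel0, panel1, panel2 only 2 to 3 are there at a start; the rules pass over those that are not, and their reading is None.
Of offcut0, offcut1, offcut2 only 1 to 2 are there at a start; the rules pass over those that are not, and their reading is None.
At some moment in a run one of panel0, panel1, panel2 may be knocked a few centimetres aside while the robot is not near it.
Once in a run the grip may slacken for a moment while it holds something.
It also fails if it takes over 210 s, if anything falls off the work surface, if the arm or the gripper's body presses on something with over 40 N, if the wrist force passes 120 N, or if a joint passes its speed limit or range.

## Working session

There is one attempt and no reset: what is moved stays moved. The work goes in short steps, each a Python script; the robot and the scene stay as the last script left them, time stands still between calls to the robot, and variables do not carry over. Pictures are saved under pics/ and viewed, at most 14 in all, crops included, and the job is handed in when it is done.

```bash
ls; mkdir -p pics; cat > h.py <<'E'
import numpy as np, cv2
from plant import robot, fingers, grab_frame, get_calibration, cut_out, mark_of
def cam(n):
    c=get_calibration(n); f=192/np.tan(np.radians(c["vertical_fov"])/2)
    R=cv2.Rodrigues(np.array(c["rvec"],float))[0]; t=np.array(c["tvec"],float)
    return c,f,R,t
def ray(n,uv):
    c,f,R,t=cam(n); uv=np.atleast_2d(np.array(uv,float))
    d=(uv-[c["cx"],c["cy"]])/f; s=d.copy()
    for _ in range(30): s=d/(1+c["k1"]*(s**2).sum(1,keepdims=True))
    r=np.c_[s,np.ones(len(s))]@R
    return -R.T@t, r
def at(n,uv,z):
    o,r=ray(n,uv); k=(z-o[2])/r[:,2]
    return (o+k[:,None]*r)[:,:2]
def pix(n,P):
    c,f,R,t=cam(n); p=np.atleast_2d(P)@R.T+t; s=p[:,:2]/p[:,2:]
    return s*(1+c["k1"]*(s**2).sum(1,keepdims=True))*f+[c["cx"],c["cy"]]
E
python3 - <<'E'
from h import *
for n in("top","side"):
    im=grab_frame(n); cv2.imwrite(f"pics/{n}0.png",cv2.resize(im,(768,576)))
    c,f,R,t=cam(n); print(n,f,c["k1"],-R.T@t)
    for k in "fixture bin panel0 offcut0 turn0_knob turn1_knob turn2_knob bay0 bay1 bay2 mug jar tape".split():
        for d in mark_of(n,k): 
            if d["confidence"]>.2: print(k,np.round(d["uv"],1),round(d["confidence"],2),at(n,d["uv"],.048 if "knob" in k else 0).round(3))
E
```

```text
pics
plant.py
top 377.0312243059161 0.025480812870419003 [ 0.42610086 -0.01628107  1.01241098]
fixture [253.4 160.8] 0.89 [[0.677 0.013]]
bin [417.5 238.4] 0.58 [[ 0.466 -0.42 ]]
bin [251.2 157.5] 0.4 [[0.686 0.019]]
panel0 [264.5 226.9] 0.94 [[ 0.495 -0.018]]
panel0 [318.4 223.6] 0.85 [[ 0.504 -0.162]]
offcut0 [319.6 158.2] 0.61 [[ 0.683 -0.169]]
offcut0 [196.2 163. ] 0.59 [[0.671 0.171]]
turn0_knob [318.5 220.7] 0.75 [[ 0.508 -0.155]]
turn0_knob [303.2 187. ] 0.49 [[ 0.595 -0.118]]
turn1_knob [238.6 188.4] 0.64 [[0.591 0.049]]
turn2_knob [177.8 193.8] 0.43 [[0.577 0.208]]
turn2_knob [100.9 232.8] 0.25 [[0.476 0.401]]
bay0 [195.9 162.6] 0.88 [[0.672 0.172]]
bay0 [254.7 156.9] 0.57 [[0.688 0.009]]
bay1 [195.9 162.6] 0.88 [[0.672 0.172]]
bay1 [254.7 156.9] 0.57 [[0.688 0.009]]
bay2 [195.9 162.6] 0.88 [[0.672 0.172]]
bay2 [254.7 156.9] 0.57 [[0.688 0.009]]
mug [100.5 232.7] 0.66 [[0.479 0.423]]
mug [196.  165.2] 0.25 [[0.664 0.171]]
jar [108.5 156.4] 0.78 [[0.69  0.415]]
jar [306.1 155.9] 0.59 [[ 0.69  -0.132]]
tape [412.7 168.4] 0.72 [[ 0.654 -0.419]]
side 407.45340934524114 -0.077588
[... 321 characters left out ...]
[277.  219.3] 0.67 [[ 0.596 -0.116]]
turn0_knob [317.6 235.6] 0.52 [[ 0.648 -0.22 ]]
turn1_knob [245.3 190.2] 0.4 [[0.591 0.045]]
turn2_knob [214.7 168.5] 0.59 [[0.567 0.2  ]]
bay0 [313.7 228.3] 0.93 [[ 0.699 -0.143]]
bay0 [277.  200.7] 0.91 [[0.683 0.017]]
bay0 [248.6 180.3] 0.86 [[0.666 0.16 ]]
bay1 [313.7 228.3] 0.93 [[ 0.699 -0.143]]
bay1 [277.  200.7] 0.91 [[0.683 0.017]]
bay1 [248.6 180.3] 0.86 [[0.666 0.16 ]]
bay2 [313.7 228.3] 0.93 [[ 0.699 -0.143]]
bay2 [277.  200.7] 0.91 [[0.683 0.017]]
bay2 [248.6 180.3] 0.86 [[0.666 0.16 ]]
mug [166.2 160.3] 0.68 [[0.479 0.41 ]]
mug [275.4 200.1] 0.62 [[0.681 0.022]]
jar [220.8 149.4] 0.67 [[0.683 0.4  ]]
tape [370.4 301.8] 0.86 [[ 0.651 -0.416]]
```

View pics/top0.png

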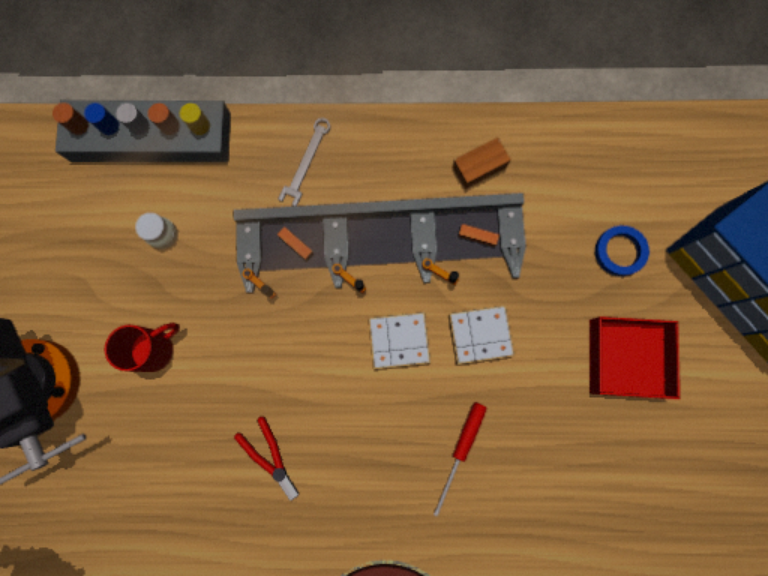

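View pics/side0.png

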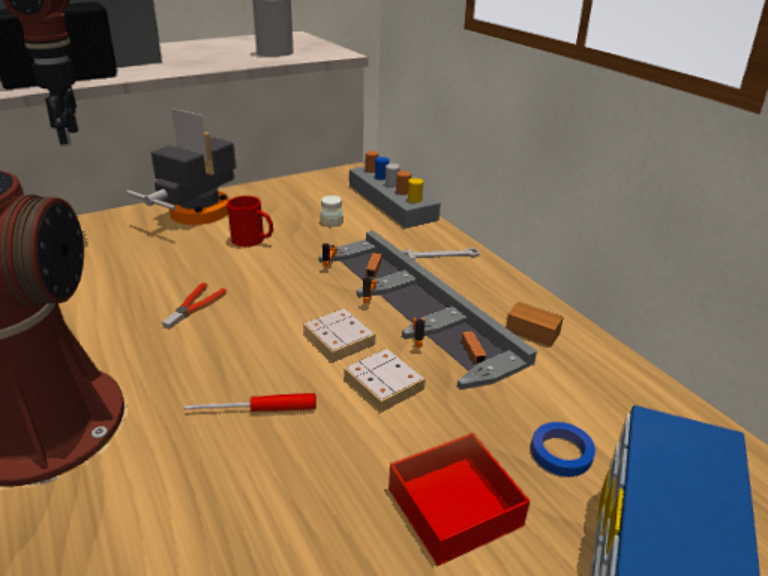

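The pictures show two panels, before the middle and right bays. One offcut lies in the left bay and one in the right, and the bin is at the right. All three turnbuttons are half open. Next I'll refine the poses from the masks.

```bash
cat >> h.py <<'E'
def rects(n,k,z,cmin=.3):
    out=[]
    for d in cut_out(n,k):
        m=np.array(d["pixels"],np.uint8)
        if d["confidence"]<cmin or m.sum()<30: continue
        c=max(cv2.findContours(m,cv2.RETR_EXTERNAL,cv2.CHAIN_APPROX_NONE)[0],key=len)[:,0,:]
        (x,y),(w,h),a=cv2.minAreaRect((at(n,c,z)*1000).astype(np.float32))
        if w<h: w,h,a=h,w,a+90      # a: angle of long side, world deg
        out.append((round(d["confidence"],2),round(x/1000,4),round(y/1000,4),round(w),round(h),round((a+90)%180-90,1)))
    return out
E
python3 - <<'E'
from h import *
grab_frame("top"); 
for k,z in(("panel0",.024),("offcut0",.02),("bin",.05),("fixture",.03),("turn0",.026)): print(k,*rects("top",k,z),sep="\n ")
d=cut_out("top","fixture")[0]; m=np.array(d["pixels"]); ys,xs=np.nonzero(m); print(xs.min(),xs.max())
cols=np.arange(xs.min()+4,xs.max()-3); tp=np.array([[c,np.nonzero(m[:,c])[0].min()] for c in cols])-[0,.5]
w=at("top",tp,.03); v=cv2.fitLine(w.astype(np.float32),cv2.DIST_HUBER,0,.001,.001).ravel(); print("back edge",v, np.degrees(np.arctan2(v[1],v[0])))
for c in (xs.min(),xs.max()):
    r=np.nonzero(m[:,c])[0]; print(at("top",[[c,r.min()],[c,r.max()]],.03))
im=grab_frame("top"); cv2.imwrite("pics/c1.png",cv2.resize(im[120:260,140:365],None,fx=3.5,fy=3.5,interpolation=cv2.INTER_CUBIC))
E
```

```text
panel0
 (0.7, 0.4944, -0.0216, 103, 92, -85.4)
 (0.62, 0.5041, -0.1634, 104, 90, -81.4)
 (0.36, 0.6153, -0.0936, 69, 19, 65.4)
offcut0
 (0.77, 0.6822, -0.1629, 69, 25, 73.3)
 (0.77, 0.6669, 0.1665, 75, 24, 50.2)
bin
fixture
 (0.67, 0.6616, 0.0123, 519, 166, -86.5)
 (0.43, 0.5923, 0.2269, 71, 17, 47.9)
turn0
 (0.62, 0.6162, -0.0935, 68, 17, 62.8)
 (0.55, 0.5935, 0.2299, 68, 15, 47.9)
156 349
back edge [ 0.05895159 -0.99826086  0.7434219   0.01484367] -86.62036
[[0.72459589 0.27599273]
 [0.70782574 0.27526999]]
[[ 0.68699917 -0.24267445]
 [ 0.65159638 -0.24147247]]
```

View pics/c1.png

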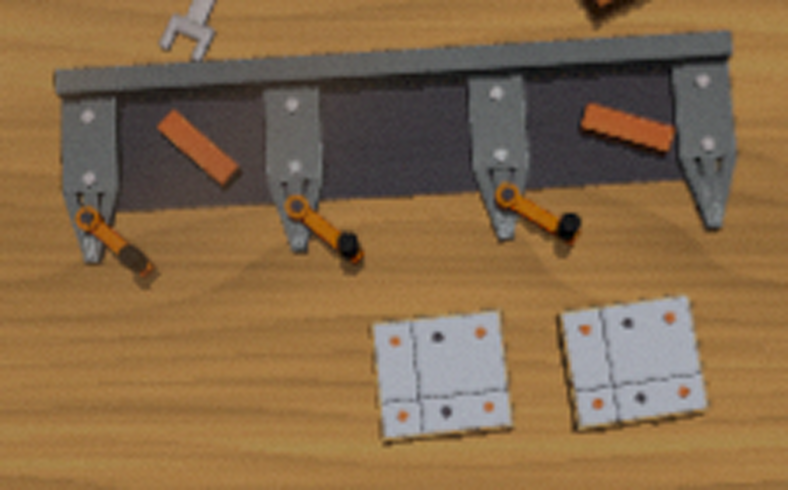

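The crop shows the pivots at (507,195), (297,208) and (87,217), and the fence's front top edge running from (57,97) to (732,55). I'll solve the fixture pose from these.

```bash
python3 - <<'E'
from h import *
from scipy.optimize import least_squares
g=lambda p: np.array(p)/3.5+[140,120]-.0
P=at("top",g([(507,195),(297,208),(87,217)]),.026); F=at("top",g([(57,97),(732,55)]),.03)
M=np.array([[-.0545,-.082],[-.0545,.078],[-.0545,.238]])
def T(q,m): c,s=np.cos(q[2]),np.sin(q[2]); return m@np.array([[c,s],[-s,c]])+q[:2]
def res(q):
    c,s=np.cos(q[2]),np.sin(q[2])
    return np.r_[(T(q,M)-P).ravel(),(F-q[:2])@[c,s]-.045]
r=least_squares(res,[.68,.014,.06]); print(r.x,(r.fun*1000).round(1),np.degrees(r.x[2]))
q=r.x
for uvk in ((568,225),(348,244)):
    p=at("top",g([uvk]),.06); c,s=np.cos(q[2]),np.sin(q[2]); l=(p-q[:2])@np.array([[c,-s],[s,c]]); print(p,l)
E
```

```text
[0.67813938 0.01327954 0.05720123] [-0.8  0.4  0.   0.1 -2.2 -0.7 -2.4 -0.6] 3.2773892400687674
[[ 0.59973841 -0.11447978]] [[-0.08557675 -0.12306818]]
[[0.58570689 0.046442  ]] [[-0.09038541  0.03839259]]
```

```bash
cat >> h.py <<'E'
FX=np.array([.6785,.0133]); FY=np.radians(3.3)
def W(x,y): c,s=np.cos(FY),np.sin(FY); return FX+[c*x-s*y,s*x+c*y]
def L(p): c,s=np.cos(FY),np.sin(FY); d=np.array(p[:2])-FX; return np.array([c*d[0]+s*d[1],-s*d[0]+c*d[1]])
def rot(phi,near=None):   # phi: world deg of the closing line; smallest |last joint|
    y=(phi+90)%180
    return [180,0,min((y-180,y,y-360),key=lambda v:abs(v-near) if near is not None else abs((robot.ik([.55,0,.2],[180,0,v]) or [0]*5+[999])[5]))]
def rot_at(p,phi):
    best=None
    for y in ((phi+90)%180-180,(phi+90)%180):
        q=robot.ik(list(p),[180,0,y])
        if q is not None and (best is None or abs(q[5])<best[0]): best=(abs(q[5]),y)
    return [180,0,best[1]]
def knob(i,a): return W(-.0545-.052*np.sin(a),-.160+.160*i+.078-.052*np.cos(a))
def turn(i,a0,a1,over=.12,z=.036,op=.03):
    """cage the knob at angle a0 and carry it to a1, pressing a little past"""
    phi=lambda a:np.degrees(np.pi-a+FY)
    fingers.set_gripper(op); p=knob(i,a0); r=rot_at([*p,.12],phi(a0)); y0=r[2]
    robot.move_pose([*p,.13],r)
    if robot.line_to([*p,z],.12,guard=10): print("touch on descent",robot.get_tool_pos()); robot.line_to([*p,.13],.15); return False
    s=np.sign(a1-a0); end=a1+s*over
    for a in np.linspace(a0,end,max(3,int(abs(end-a0)/.15)+1))[1:]:
        hit=robot.line_to([*knob(i,a),z],.08,rotation=[180,0,y0-np.degrees(a-a0)],guard=22)
        if hit: print("stop at a=%.2f"%a,np.round(robot.get_ft_force(),1)); break
    b=a-s*.06 if not hit else a-s*.12
    robot.line_to([*knob(i,b),z],.08); t=robot.get_tool_pos()
    robot.line_to([t[0],t[1],.13],.2); return True
def pick(x,y,phi,z=.004,op=.05):
    fingers.set_gripper(op); r=rot_at([x,y,.15],phi)
    robot.move_pose([x,y,.12],r)
    print("hit",robot.line_to([x,y,z],.12,guard=12),robot.get_tool_pos()[2]); fingers.set_gripper(0)
    w=robot.get_gripper_width(); t=robot.get_tool_pos(); robot.line_to([x,y,.16],.2); return w,robot.get_gripper_width()
E
python3 - <<'E'
from h import *
print(robot.get_tcp_rot(),robot.get_time())
for i,a in((1,.74),(0,.65)): print(turn(i,a,1.65),robot.get_time())
print(np.round(robot.get_ft_force(),1))
E
```

```text
[1.79992181e+02 9.99006930e-04 1.64656269e+02] 1.8
True 8.575
True 14.0583
[ 0.3  0.3 -0.4]
```

```bash
python3 - <<'E'
from h import *
BIN=(.468,-.421)
def drop(dx):
    p=(BIN[0]+dx,BIN[1]); r=rot_at([*p,.15],90)   # offcut along x
    robot.move_pose([*p,.16],r); print("w at bin",robot.get_gripper_width())
    robot.line_to([*p,.062],.15); fingers.set_gripper(.05); robot.line_to([*p,.16],.25)
print(pick(.682,-.163,163)); drop(0); 
print(pick(.667,.1665,140)); drop(0)
print(robot.get_time())
im=grab_frame("top"); cv2.imwrite("pics/c2.png",cv2.resize(im[120:290,120:470],None,fx=2.28,fy=2.28,interpolation=cv2.INTER_CUBIC))
for k,z in(("panel0",.024),("offcut0",.02),("turn0",.026)): print(k,*rects("top",k,z),sep="\n ")
E
```

```text
hit False 0.005151925957909087
(0.01836370444926032, 0.01874987831826096)
w at bin 0.01824273739221858
hit False 0.005117952623371211
(0.01864592479467837, 0.018398591330494162)
w at bin 0.01831345050110772
30.925
panel0
 (0.85, 0.5043, -0.1623, 102, 91, -82.1)
 (0.63, 0.4932, -0.0206, 100, 90, -83.5)
offcut0
 (0.78, 0.4689, -0.4291, 67, 26, 0.9)
 (0.7, 0.4672, -0.4249, 150, 137, 86.8)
 (0.48, 0.4675, -0.4105, 64, 10, 0.3)
turn0
 (0.68, 0.5936, 0.091, 70, 17, -2.3)
 (0.51, 0.5941, 0.2281, 70, 15, 47.9)
 (0.42, 0.6042, -0.071, 65, 13, -0.4)
```

View pics/c2.png

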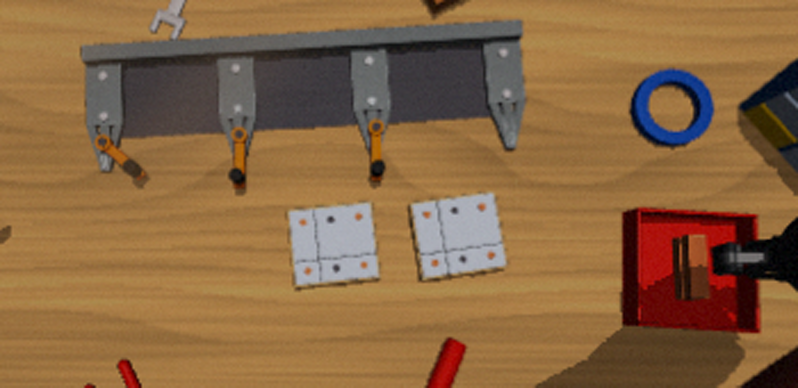

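Both offcuts are in the bin, at about (690,265), and turnbuttons 0 and 1 are open. Next I push the right panel.

```bash
cat >> h.py <<'E'
D=.056
def push(i,px,py,yaw):   # panel pose in the world, yaw in deg
    u=lambda a:np.array([np.cos(np.radians(a)),np.sin(np.radians(a))])
    fy=np.degrees(FY); yb=-.16+.16*i; p=np.array([px,py]); l=L(p)
    fingers.set_gripper(.05)
    s=p-(D+.03)*u(yaw); r=rot_at([*s,.1],yaw+90); k=r[2]-yaw
    robot.move_pose([*s,.1],r); print("floor?",robot.line_to([*s,.007],.12,guard=10))
    robot.line_to([*(p-(D+.002)*u(yaw)),.007],.08)
    for f in np.linspace(.125,1,8):
        c=W(l[0]+f*(-.085-l[0]),l[1]+f*(yb-l[1])); a=yaw+f*(fy-yaw)
        if robot.line_to([*(c-D*u(a)),.007],.05,rotation=[180,0,k+a],guard=25): print("stop",f,robot.get_ft_force()); return False
    hit=robot.line_to([*W(-D-.012,yb),.007],.05,guard=20); print("slow part",hit)
    hit=robot.line_to([*W(-D+.012,yb),.007],.02,guard=18)
    t=robot.get_tool_pos(); print("home?",hit,L(t),np.round(robot.get_ft_force(),1))
    b=L(t); robot.line_to([*W(b[0]-.03,yb),.007],.1); t=robot.get_tool_pos(); robot.line_to([t[0],t[1],.14],.25)
    print(robot.get_time()); return hit
E
python3 - <<'E'
from h import *
push(0,.5042,-.1626,7.9)
robot.move_pose([.45,.25,.2],[180,0,90])
im=grab_frame("top"); cv2.imwrite("pics/c3.png",cv2.resize(im[120:270,180:380],None,fx=3.5,fy=3.5,interpolation=cv2.INTER_CUBIC))
for r in rects("top","panel0",.024): print(r,L(r[1:3]))
E
```

```text
floor? False
slow part False
home? True [-0.05410596 -0.15988143] [ 0.3 -0.7  0. ]
40.5333
(0.64, 0.6858, -0.1492, 101, 94, -86.3) [-0.00206626 -0.16265076]
(0.64, 0.4932, -0.0205, 101, 91, -84.6) [-0.1869384  -0.02307734]
```

View pics/c3.png

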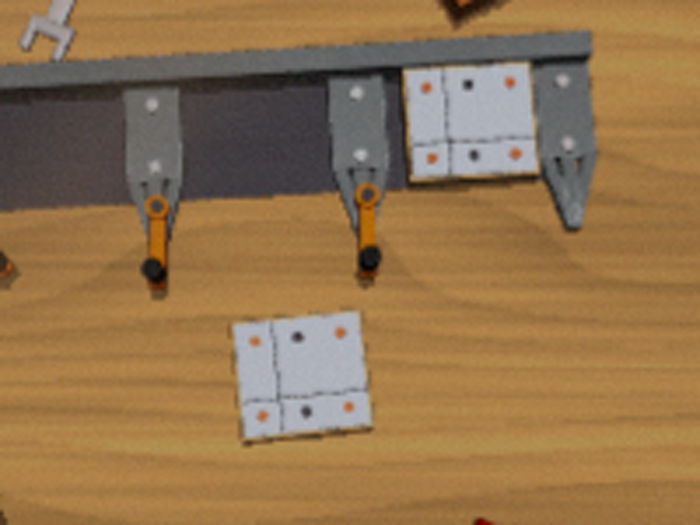

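The right panel is home against the fence. Now I close its turnbutton and push the second panel.

```bash
python3 - <<'E'
from h import *
print(turn(0,1.6,0))
robot.move_pose([.45,.25,.2],[180,0,90])
grab_frame("top"); rs=rects("top","panel0",.024)
for r in rs: print(r,L(r[1:3]))
r=[r for r in rs if r[0]>.5 and r[1]<.58 and r[3]<115][0]
yaw=(r[5]+90+45)%90-45; print("yaw",yaw)
if abs(yaw)<15 and abs(r[2]-.0)<.06: 
    if push(1,r[1],r[2],yaw): print(turn(1,1.6,0))
robot.move_pose([.45,.25,.2],[180,0,90]); print(robot.get_time())
im=grab_frame("top"); cv2.imwrite("pics/c4.png",cv2.resize(im[120:270,180:380],None,fx=3.5,fy=3.5,interpolation=cv2.INTER_CUBIC))
for r in rects("top","panel0",.024)+rects("top","turn0",.026): print(r,L(r[1:3]))
E
```

```text
True
(0.96, 0.6858, -0.1491, 102, 94, -86.5) [-0.0020605  -0.16255093]
(0.82, 0.493, -0.0209, 99, 89, -83.9) [-0.1871611  -0.02346516]
(0.58, 0.6315, -0.0979, 73, 19, -87.1) [-0.05332319 -0.1083101 ]
yaw 6.099999999999994
floor? False
slow part False
home? True [-5.44522603e-02  6.63255529e-05] [ 0.1  1.  -0.2]
64.1167
True
73.175
(0.76, 0.6859, -0.1492, 101, 93, -86.6) [-0.00196642 -0.16265652]
(0.72, 0.6773, 0.0107, 103, 97, 89.8) [-0.00134768 -0.00252661]
(0.69, 0.6324, -0.0991, 69, 19, 89.9) [-0.05249375 -0.10955992]
(0.42, 0.6231, 0.0635, 70, 22, 90.0) [-0.05241842  0.05330581]
```

View pics/c4.png

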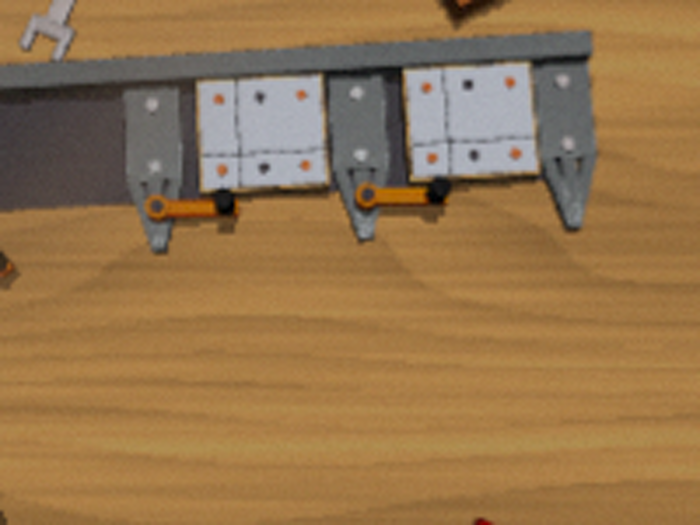

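The picture shows both panels square against the fence, with both bars closed along their near edges. The bin was confirmed earlier.

```bash
python3 - <<'E'
from h import *
print(robot.job_done())
E
```

```text
the job is handed in; nothing more can be done
None
```

I handed the job in at about 73 s: both offcuts are in the scrap bin, and both panels are home in the right and middle bays with their turnbuttons closed. The last picture supports this for the panels and turnbuttons, and an earlier one for the bin, but `job_done()` returned no verdict.

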